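# Hang the hold-down cover on the fixture's twin pins and latch it

## Robot

A 7-joint arm with a two-finger parallel gripper is mounted at the origin on a cart in front of the work surface, level with it; the furniture and walls round the work are solid. World frame = base frame: x ahead of the robot, y to its left, z up, the work surface at z = 0. Lengths are in mm, angles in rad, forces in N, time in s.
With the tool pointing down it reaches from about 400 to 850 mm from the base axis. Payload 10.4 kg.
Tool frame: the origin (TCP) lies midway between the tips of the shut fingers; the grasp point (between the pads) lies ctrl.tcp_to_grasp behind it (ctrl.tcp_to_grasp is the distance from the TCP to the grasp point, in mm); z points along the fingers, y is the line along which they close (so a half turn about z gives the same grasp; the last joint's range is limited). The gripper opens to 87 mm and grips with 3 to 60 N. Pads are 19 mm wide; open, the fingers measure 117 mm over their backs; the gripper's body (75 mm by 190 mm) begins 51 mm behind the grasp point.
Start: joints at [-1.294, 0.332, -0.065, 1.46, 0.022, 1.35, -0.088], TCP at [184.567, 597.149, 222.576] pointing down, gripper open.
Joint ranges: [-2.6, 2.6], [-0.5, 2.12], [-1.47, 1.34], [0.16, 2.42], [-1.27, 4.41], [0.06, 2.06], [-2.6, 2.6]. Speed limits (rad/s): [2.22, 2.22, 2.79, 2.79, 3.14, 3.14, 3.14].

## Interface

Orientations are given as a 3x3 rotation matrix whose columns are the frame's x, y, z axes.
In Python, from station import ctrl gives the robot as it stands. The module is installed in compiled form; this text tells all that it offers.
- The arm moves only by the tool servo_tool, never from a script. Its argument "rows" is a list of rows, each an object with "travel": the shift along the tool's x, y, z in m, a list of three; "turn": the turn, a rotation vector about the tool's x, y, z in degrees, a list of three; "grip": the closure, from 0 (fully open) to 1 (shut). A call has 1 to 10 rows; each row is the pose to reach, as a shift and turn from the pose commanded when the call began, along the tool's axes at that moment; what a row does not reach only later rows make up. A row lasts 1/8 s, in which the tool goes at most 62.5 mm and 10.7 degrees, less where a joint would pass 70% of its speed; a pose out of reach is approached as far as the arm can. A call with a gripper value outside its range is refused whole. The fingers move at their own pace and stop on an object; "squeeze" is the grip in N (left out, the last holds). Time passes only in rows, so rows that repeat a pose let the fingers close. It gives the time, the measured TCP pose, the force, the opening and the grip force at its end, in the units of the state.
- ctrl.get_state(): the state, without advancing time (a new reading comes with each control period).
- ctrl.grab_frame(name): name is "scene" or "top" or "wrist"; returns (picture, depth): 400x640x3 uint8, red, green, blue; 400x640 float32, mm along the optical axis (not along the pixel's ray), 0 where there is no reading.
- ctrl.calibration(name): a dict with "fx", "fy", "cx", "cy" (pixels), "pose" (4x4, takes a point from camera to world coordinates). Camera axes: x right, y down, z forward; pixel columns grow to the right and rows downward; lengths in mm; the calibration is good to about 2 mm. The wrist camera is an equidistant fisheye: a pixel r from the principal point sees the ray r / f radians off the axis. A picture is of the moment at which its call begins: read the wrist's pose just before it. calibration takes no time and is no camera call; for the wrist camera it gives the pose at the moment of the call.
- ctrl.sign_off(): hands the job in; it is judged then, once.
The state is a dict: "time_s": time; "joint_pos": joint angles; "qvel": joint speeds; "tau": joint torques, N m; "tcp_pos": TCP position; "eef_rot": TCP orientation; "contact_force": force on the tool from outside, world axes, zero at the start; "wrist_torque": the same for the moment, N m; "width": finger opening in mm; "finger_force": force on a finger pad.
Only numpy, scipy, OpenCV 4.12 (cv2) and the standard library are available. Lean on these libraries where they do the work, as an engineer would, in place of code of your own. Each camera call takes 0.05 s, during which the arm holds its last target. There are 200 camera calls.

## Task

Close the bonding fixture over its circuit board: take the keyhole cover plate by its black bridge handle, lower it flat so that both round holes pass over both headed pins, and slide it under the pin heads, away from the yellow latch, until it is fully home and the yellow latch springs up behind its yellow-marked edge; then let go. The carriage that bears the pins has been wound forward by hand by an unmeasured amount, so feel for the pins and for the end of the slide and never force the plate (some 15 N is plenty), and leave the other things on the bench where they are.

Things in the scene. Friction and masses are not known exactly. Their poses are not given: they have to be found in the camera images.
- cover_plate: loose flat blue-grey anodised hold-down cover, 100 mm along its x, 120 mm along its y, 5 mm thick, 0.2 to 0.3 kg, with a black bridge handle on top, a 34 x 42 mm window under it and two keyholes. Lies flat on the bench at the start. Origin: centre of its underside, centre of mass right above it; z up through the handle. A yellow mark is on its -x edge.
- handle (a point): middle of the black grip bar, 34 mm above the plate's underside, over its centre; axes as the plate's. The bar is 12 mm thick (along the plate's x), 68 mm long (along y), 16 mm tall (26 to 42 mm above the underside); below it is free space but for two posts 10 mm wide at y = +-28 mm.
- hole_left (a point): centre of the left keyhole's round part, 15 mm across, at x = +8, y = +45 mm of the plate, at its underside. It opens into a slot 8.4 mm wide that runs towards the plate's -x and ends 19 mm from this point; a pin's neck is home when it stands 16 mm from this point, at the slot's end.
- hole_right (a point): the same for the right keyhole, at x = +8, y = -45 mm of the plate.
- tail (a point): middle of the plate's yellow-marked edge, at x = -50 mm in the plate's frame, half-way up its thickness.
- fixture: bonding fixture, fixed to the bench: dark steel base, 160 mm along x, 132 mm along y; a small micrometer head stands 42 mm out of its -x end. Origin: centre of its underside, on the bench. x is the way the cover is slid home, away from the yellow latch. On the base sits a locked grey carriage with seat rails, pins, latch and a green board (lower than the rails).
- pins_mid (a point): point half-way between the two pins, 44 mm above the bench (top of the pin heads), for a carriage wound right back to its zero, 10 mm on the -x side of the fixture's origin; axes as the fixture's. The carriage was wound forward by hand: it and all on it stand 3 to 20 mm further along +x than this, and that setting is not measured. It is locked: pushing does not move it.
- pin_left (a point): centre of the left pin's top for a carriage at its zero: y = +45 mm of the fixture, 44 mm above the bench (really 3 to 20 mm further along +x, see pins_mid). Steel neck 6 mm across from 32 to 39 mm above the bench; head 12 mm across with bevelled top from 39 to 44 mm. A plate that misses the pins rides on the heads with its underside at 44 mm.
- pin_right (a point): the same for the right pin, y = -45 mm of the fixture.
- seat_mid (a point): point straight below pins_mid at the upper faces of the two smooth seat rails (116 x 18 mm, along x, at y = +-45 mm; friction about 0.3), 32 mm above the bench, where the plate's underside comes to rest. Dropped over the pins, the plate's origin is 8 mm (play +-1.5 mm) on the -x side of the pin line; home, it is 8 mm on its +x side.
- latch (a joint): yellow spring latch, in m: 0 = up, 0.0075 = fully down. A block 11 mm along x, 20 mm along y; inner face 43.5 mm to the -x side of the pin line, top 37 mm above the bench when up. The plate on the rails holds it down at 0.005 (spring 2.4 N up, 4 N there); it snaps up behind the plate's tail at the end of the slide. Pressing down 5 to 10 N keeps the plate flat.
- amber_dropper: amber dropper bottle with black bulb, 30 mm across, 104 mm tall, standing at the left; bystander. Origin at the middle of its foot.
- gauge_weight: small brass weight with a knob, 26 mm across, 38 mm tall, at the back right; bystander. Origin at the middle of its foot. Right of it the machine's grey upright stands on the bench's right rear corner (from x = 0.65, y = -0.20 to -0.29 m, 0.32 m tall): keep the arm clear of it.
- loupe: black knurled loupe, 37 mm across, 40 mm tall; bystander. Origin at the middle of its foot.
- thumb_screw: steel thumb screw standing on its knurled head, 22 mm across, 25 mm tall; bystander. Origin at the middle of its foot.
- paste_syringe: white syringe with blue tip, lying, 144 mm long, 24 mm wide, 20 mm tall; bystander. Origin at the middle of its underside.

How it is judged:
By the outcome, as a careful person would: the job done as asked, in the order asked, and still so for the second after the job is handed in, with the robot touching nothing.
It also fails if it takes over 64 s, if anything falls off the work surface, if the arm or the gripper's body presses on something with over 40 N, if the wrist force passes 120 N, or if a joint passes its speed limit or range.

## Working session

There is one attempt and no reset: what is moved stays moved. The work goes in short steps, Python scripts to look and compute and a tool call to move; the robot and the scene stay as the last step left them, time stands still between calls to the robot, and variables do not carry over. Pictures are saved under pics/ and viewed, at most 10 in all, crops included, and the job is handed in when it is done.

Besides the shell and the picture viewer there is one more tool, called after "Emit:" by a JSON object that holds its "api" and its "payload", one argument or row to a line. servo_tool: Moves the arm, as the interface text tells. Its arguments: {"type":"object","properties":{"rows":{"type":"array"},"squeeze":{"type":"number"}},"required":["rows"]}

```bash
mkdir -p pics; python3 - <<'E'
from station import ctrl
import cv2,numpy as np
s=ctrl.get_state();print(s['time_s'],s['tcp_pos'],s['eef_rot'],s['width'],ctrl.tcp_to_grasp)
for n in('top','scene'):
    p,d=ctrl.grab_frame(n);np.savez(f'pics/{n}.npz',p=p,d=d,pose=ctrl.calibration(n)['pose']);cv2.imwrite(f'pics/{n}.png',p[:,:,::-1]);c=ctrl.calibration(n);print(n,c)
E
```

```text
0.0 [184.46001816 596.75014194 221.74751898] [[-9.55410303e-01  2.95281256e-01 -3.64955968e-04]
 [ 2.95281474e-01  9.55409275e-01 -1.40289097e-03]
 [-6.55650894e-05 -1.44810122e-03 -9.99998949e-01]] 86.93945923093337 18.700000000000003
top {'fx': 370.6677880194917, 'fy': 370.6677880194917, 'cx': 317.4186946727468, 'cy': 199.41908566773253, 'pose': array([[-1.19819285e-02, -9.96476961e-01,  8.30066231e-02,
         4.41709519e+02],
       [-9.99368151e-01,  1.47118853e-02,  3.23552143e-02,
         1.75052949e+02],
       [-3.34624095e-02, -8.25664975e-02, -9.96023614e-01,
         1.04540907e+03],
       [ 0.00000000e+00,  0.00000000e+00,  0.00000000e+00,
         1.00000000e+00]])}
scene {'fx': 517.5664420426469, 'fy': 517.5664420426469, 'cx': 314.0903500411013, 'cy': 197.19294084942524, 'pose': array([[ 4.14642043e-01, -5.33092495e-01,  7.37485165e-01,
        -4.85793074e+02],
       [-9.09928502e-01, -2.51891973e-01,  3.29515636e-01,
        -2.83439698e+02],
       [ 1.01042809e-02, -8.07689808e-01, -5.89521058e-01,
         8.79712919e+02],
       [ 0.00000000e+00,  0.00000000e+00,  0.00000000e+00,
         1.00000000e+00]])}
```

View pics/top.png

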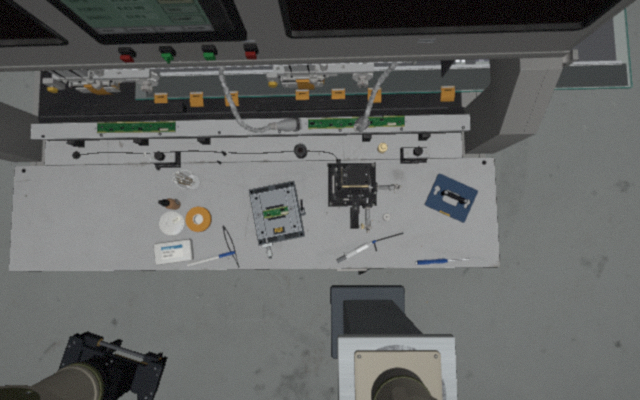

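View pics/scene.png

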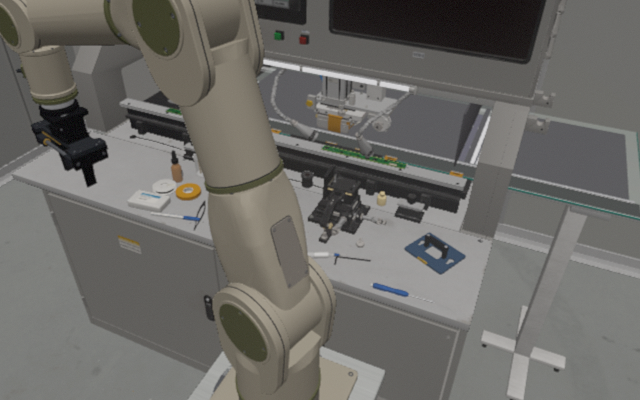

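The top view shows the fixture at about (277,212) with its micrometer pointing down at (268,252). The plate is at (452,197) with its yellow edge at (443,213). Next I measure both from the top view.

```bash
cat > h.py <<'E'
import numpy as np,cv2
from station import ctrl
def ray(n,px,z,cal=None):
    c=cal or ctrl.calibration(n);P=c['pose'];px=np.atleast_2d(np.asarray(px,float))
    u=(px-[c['cx'],c['cy']])/[c['fx'],c['fy']]
    if n=='wrist':
        r=np.linalg.norm(u,axis=1,keepdims=True)+1e-9
        d=np.c_[u/r*np.sin(r),np.cos(r)]
    else: d=np.c_[u,np.ones(len(u))]
    d=d@P[:3,:3].T;o=P[:3,3]
    return o+d*((z-o[2])/d[:,2])[:,None]
E
python3 - <<'E'
from h import *
f=np.load('pics/top.npz');p=f['p']
hsv=cv2.cvtColor(p,cv2.COLOR_RGB2HSV)
a=p[170:230,415:490];b=p[170:265,235:315]
cv2.imwrite('pics/c1.png',np.hstack([cv2.resize(a[:,:,::-1],(450,360),interpolation=2),cv2.resize(b[:,:,::-1],(303,360),interpolation=2)]))
m=((hsv[:,:,0]>98)&(hsv[:,:,0]<125)&(hsv[:,:,1]>90)).astype(np.uint8);m[:, :420]=0;m[:,485:]=0;m[:165]=0;m[230:]=0
m=cv2.morphologyEx(m,cv2.MORPH_CLOSE,np.ones((9,9)))
c=max(cv2.findContours(m,0,1)[0],key=cv2.contourArea)
print('plate px',cv2.minAreaRect(c))
w=ray('top',c[:,0],5)[:,:2].astype(np.float32);r=cv2.minAreaRect(w);print(r,cv2.boxPoints(r))
y=(hsv[:,:,0]>12)&(hsv[:,:,0]<32)&(hsv[:,:,1]>110)
for x0,x1,y0,y1,z in((420,485,165,230,5),(240,315,175,265,37)):
    k=np.argwhere(y[y0:y1,x0:x1])[:,::-1]+[x0,y0]; print(len(k),k.mean(0),ray('top',k.mean(0),z))
g=p[175:265,240:315].mean(2);
gm=((g<95).astype(np.uint8));gm=cv2.morphologyEx(gm,cv2.MORPH_CLOSE,np.ones((11,11)))
c=max(cv2.findContours(gm,0,1)[0],key=cv2.contourArea)[:,0]+[240,175]
r=cv2.minAreaRect(ray('top',c,20)[:,:2].astype(np.float32));print('fix',r,cv2.boxPoints(r))
E
```

```text
plate px ((450.8212890625, 197.4371337890625), (42.06982421875, 33.73137664794922), 24.145540237426758)
((528.7575073242188, -162.77182006835938), (114.75564575195312, 95.1938705444336), 64.3764877319336) [[ 461.0281  -193.92325]
 [ 546.86017 -235.0904 ]
 [ 596.48694 -131.62039]
 [ 510.65485  -90.45325]]
9 [444.55555556 213.        ] [[ 485.34989512 -143.99392024    5.        ]]
29 [278.48275862 229.62068966] [[444.81112186 314.85488557  37.        ]]
fix ((493.86932373046875, 317.44281005859375), (156.37522888183594, 140.86770629882812), 10.579093933105469) [[404.07956 372.32477]
 [429.94186 233.85149]
 [583.65906 262.56085]
 [557.79675 401.03412]]
```

View pics/c1.png

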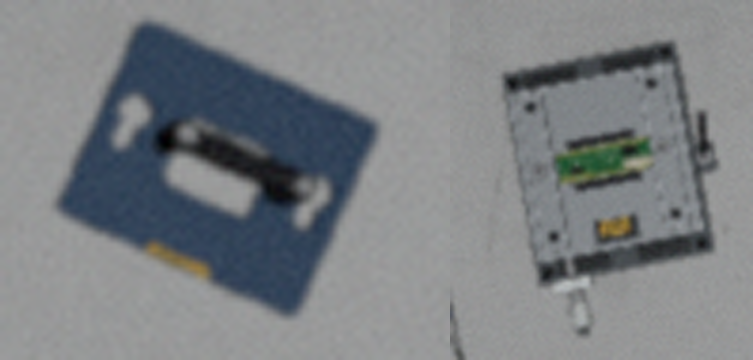

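The crops confirm the layout. The plate's yellow edge faces the robot with x at about -25°. The fixture's x is at about +10.6°, with latch and micrometer on the robot's side. Next I move above the fixture for a close look.

```bash
cat >> h.py <<'E'
from scipy.spatial.transform import Rotation as Ro
def Rt(yaw): # yaw deg of tool y in world, tool down
    a=np.radians(yaw);y=np.array([np.cos(a),np.sin(a),0]);z=np.array([0,0,-1.]);return np.c_[np.cross(y,z),y,z]
def go(p,yaw,s=None):
    s=s or ctrl.get_state();R=s['eef_rot'];d=np.array(p)-s['tcp_pos']
    print('travel',np.round(R.T@d/1000,4),'turn',np.round(Ro.from_matrix(R.T@Rt(yaw)).as_rotvec(degrees=True),2))
E
python3 -c "
from h import *
go((470,310,260),10.6)"
```

```text
travel [-0.3575 -0.1897 -0.0379] turn [-6.000e-02  4.000e-02  6.222e+01]
```

Emit:
{"api": "servo_tool", "payload": {
  "rows": [
    {"travel": [-0.05, -0.027, -0.02], "turn": [0, 0, 10], "grip": 0},
    {"travel": [-0.1, -0.054, -0.038], "turn": [0, 0, 20], "grip": 0},
    {"travel": [-0.15, -0.08, -0.038], "turn": [0, 0, 30], "grip": 0},
    {"travel": [-0.2, -0.106, -0.038], "turn": [0, 0, 40], "grip": 0},
    {"travel": [-0.25, -0.133, -0.038], "turn": [0, 0, 50], "grip": 0},
    {"travel": [-0.3, -0.16, -0.038], "turn": [0, 0, 60], "grip": 0},
    {"travel": [-0.3575, -0.19, -0.038], "turn": [0, 0, 62.2], "grip": 0},
    {"travel": [-0.3575, -0.19, -0.038], "turn": [0, 0, 62.2], "grip": 0},
    {"travel": [-0.3575, -0.19, -0.038], "turn": [0, 0, 62.2], "grip": 0},
    {"travel": [-0.3575, -0.19, -0.038], "turn": [0, 0, 62.2], "grip": 0}
  ]
}}

```text
time_s: 1.35
tcp_pos: [468.9, 311.4, 260.3]
eef_rot: [[-0.187, 0.982, -0.001], [0.982, 0.187, 0.0], [0.0, -0.001, -1.0]]
contact_force: [-0.3, 0.6, 1.2]
width: 87.4
finger_force: 0.0
```

```bash
python3 - <<'E'
from h import *
s=ctrl.get_state();c=ctrl.calibration('wrist');p,d=ctrl.grab_frame('wrist')
np.savez('pics/w1.npz',p=p,d=d,**c);cv2.imwrite('pics/w1.png',p[:,:,::-1])
print(s['time_s'],s['tcp_pos'],s['joint_pos'],s['contact_force'],c)
E
```

```text
1.35 [468.87575949 311.43182681 260.31899613] [-0.92076359  0.17370242  0.29049704  1.58712795 -0.05088407  1.3885339
 -0.43702074] [-0.27001622  0.56317528  1.19465637] {'fx': 309.70691628693146, 'fy': 309.70691628693146, 'cx': 320.2486298482468, 'cy': 202.63198504508892, 'pose': array([[ 9.82467823e-01,  1.81179762e-01,  4.39416747e-02,
         4.56437546e+02],
       [ 1.86430160e-01, -9.53666561e-01, -2.36143782e-01,
         3.76814979e+02],
       [-8.78768422e-04,  2.40195721e-01, -9.70724082e-01,
         4.21683941e+02],
       [ 0.00000000e+00,  0.00000000e+00,  0.00000000e+00,
         1.00000000e+00]])}
```

View pics/w1.png

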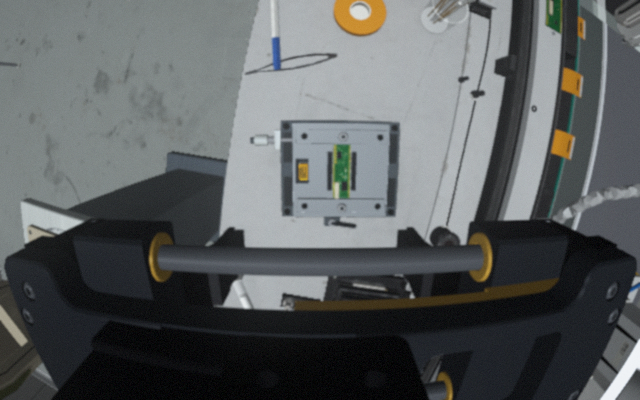

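The wrist view shows the fixture at about px (282–398, 121–217), the latch at (303,171), and round features at (343,136) and (345,207) that should be the pins. Zooming in.

```bash
python3 - <<'E'
from h import *
f=np.load('pics/w1.npz');p=f['p'];cal={k:f[k] for k in('fx','fy','cx','cy','pose')}
cv2.imwrite('pics/w1c.png',cv2.resize(p[112:226,245:410,::-1],None,fx=4.8,fy=4.8,interpolation=2))
hsv=cv2.cvtColor(p,cv2.COLOR_RGB2HSV)
y=(hsv[:,:,0]>12)&(hsv[:,:,0]<32)&(hsv[:,:,1]>120);k=np.argwhere(y[150:190,290:320])[:,::-1]+[290,150];print('latch',k.mean(0),ray('wrist',k.mean(0),37,cal))
g=p[112:222,276:405].mean(2)
for z in(44,):
  print(ray('wrist',[(343,136),(345,207)],z,cal))
E
```

```text
latch [302.84415584 171.80519481] [[444.98074969 318.29087824  37.        ]]
[[485.12015748 371.86178547  44.        ]
 [505.31433433 285.18866562  44.        ]]
```

View pics/w1c.png

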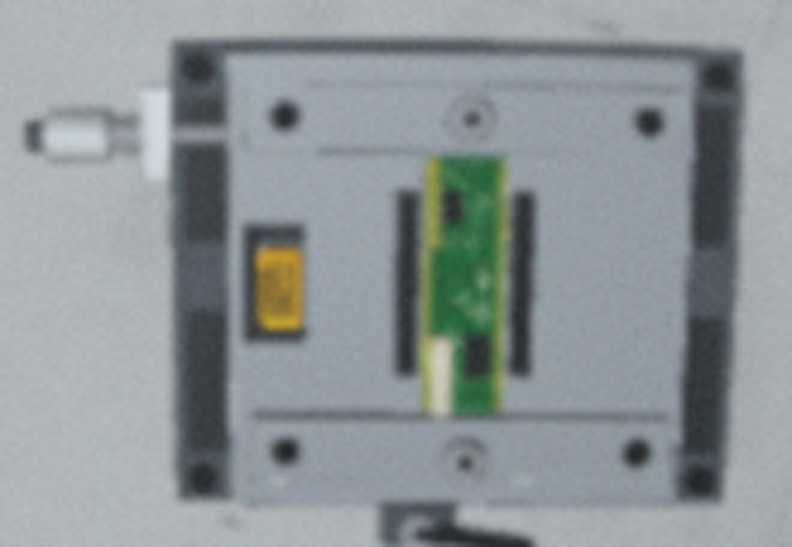

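The zoom shows clear pin heads at crop (470,119) and (465,460), i.e. px (342.9,136.8) and (341.9,207.8).

```bash
python3 - <<'E'
from h import *
f=np.load('pics/w1.npz');cal={k:f[k] for k in('fx','fy','cx','cy','pose')}
d=f['d']
P=lambda u,v:(245+u/4.8-.4,112+v/4.8-.4)
w=ray('wrist',[P(470,119),P(465,460)],44,cal)
v=w[0]-w[1];print(w,w.mean(0),np.linalg.norm(v),'yaw x',np.degrees(np.arctan2(v[1],v[0]))-90)
l=ray('wrist',[P(258,288),P(302,288)],37,cal);print('latch',l)
# top rails screws for yaw
q=ray('wrist',[P(285,116),P(650,122),P(285,451),P(637,452)],32,cal)
for a,b in((0,1),(2,3)):
  e=q[b]-q[a];print(np.degrees(np.arctan2(e[1],e[0])))
e=q[0]-q[2];print(np.degrees(np.arctan2(e[1],e[0]))-90)
q=ray('wrist',[P(172,42),P(742,52),P(722,500),P(180,497)],20,cal);print(q, q.mean(0))
for a,b in((0,1),(3,2)):
  e=q[b]-q[a];print(np.linalg.norm(e),np.degrees(np.arctan2(e[1],e[0])))
t=np.load('pics/top.npz')
# plate holes & handle in top crop (6x of 415,170)
T=lambda u,v:(415+u/6-.4,170+v/6-.4)
h=ray('top',[T(133,105),T(315,187)],5);v=h[0]-h[1];print('holes',h,h.mean(0),np.linalg.norm(v),np.degrees(np.arctan2(v[1],v[0]))-90)
hb=ray('top',[T(178,137),T(300,185)],42);v=hb[0]-hb[1];print('bar',hb,hb.mean(0),np.degrees(np.arctan2(v[1],v[0]))-90)
go((515,-155,180),-24.5)
E
```

```text
[[484.63618159 371.27639151  44.        ]
 [501.03904142 283.8036187   44.        ]] [492.8376115  327.54000511  44.        ] 88.99741453024329 yaw x 10.620740421381214
latch [[439.3766585  317.51640346  37.        ]
 [450.70272054 319.62287932  37.        ]]
10.376037814050902
10.564341097284176
10.222363357671554
[[403.82274722 376.8762401   20.        ]
 [556.03185501 404.73165882  20.        ]
 [579.31367594 280.01049944  20.        ]
 [427.00776052 252.24752207  20.        ]] [491.54400967 328.46648011  20.        ]
154.73699250067486 10.370798770362974
154.81561543211401 10.330696407511235
holes [[ 558.04094259 -125.35555586    5.        ]
 [ 518.51176609 -207.33500321    5.        ]] [ 538.27635434 -166.34527954    5.        ] 91.01200790243163 -25.742620255724077
bar [[ 539.15202027 -134.09433075   42.        ]
 [ 516.77345307 -187.15947314   42.        ]] [ 527.96273667 -160.62690194   42.        ] -22.866066454857773
travel [-0.4668 -0.0419  0.0803] turn [-3.000e-02 -1.000e-02  3.527e+01]
```

Emit:
{"api": "servo_tool", "payload": {
  "rows": [
    {"travel": [-0.05, -0.005, 0], "turn": [0, 0, 4], "grip": 0},
    {"travel": [-0.105, -0.01, 0], "turn": [0, 0, 8], "grip": 0},
    {"travel": [-0.165, -0.015, 0], "turn": [0, 0, 13], "grip": 0},
    {"travel": [-0.225, -0.02, 0.01], "turn": [0, 0, 18], "grip": 0},
    {"travel": [-0.285, -0.025, 0.02], "turn": [0, 0, 23], "grip": 0},
    {"travel": [-0.345, -0.03, 0.03], "turn": [0, 0, 28], "grip": 0},
    {"travel": [-0.405, -0.035, 0.05], "turn": [0, 0, 32], "grip": 0},
    {"travel": [-0.467, -0.042, 0.08], "turn": [0, 0, 36], "grip": 0},
    {"travel": [-0.467, -0.042, 0.08], "turn": [0, 0, 36], "grip": 0},
    {"travel": [-0.467, -0.042, 0.08], "turn": [0, 0, 36], "grip": 0}
  ]
}}

```text
time_s: 2.65
tcp_pos: [515.0, -155.9, 180.3]
eef_rot: [[0.428, 0.904, -0.001], [0.904, -0.428, 0.0], [0.0, -0.001, -1.0]]
contact_force: [0.0, 1.0, 0.7]
width: 87.1
finger_force: 0.0
```

```bash
python3 - <<'E'
from h import *
s=ctrl.get_state();c=ctrl.calibration('wrist');p,d=ctrl.grab_frame('wrist')
np.savez('pics/w2.npz',p=p,d=d,**c);cv2.imwrite('pics/w2.png',p[:,:,::-1])
print(s['time_s'],s['tcp_pos'],s['joint_pos'],s['contact_force'])
E
```

```text
2.65 [ 514.951023   -155.87184901  180.33569507] [-0.42237655  0.19068234  0.71353058  1.78166505 -0.13266351  1.21851892
 -0.11371202] [0.00146035 1.00404964 0.74847799]
```

View pics/w2.png

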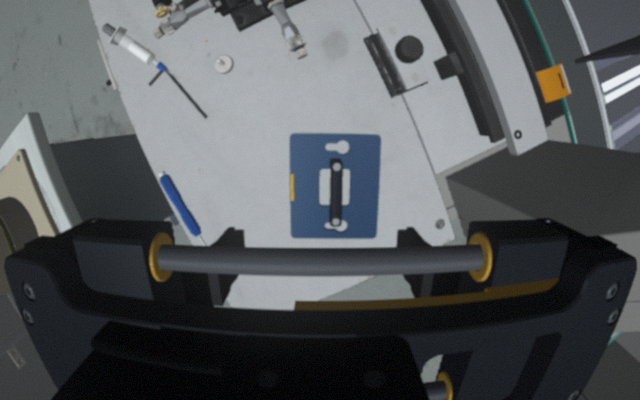

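The plate appears at px (291–381, 133–238), nearly square with the tool. The bar runs from (336,161) to (336,228).

```bash
python3 - <<'E'
from h import *
f=np.load('pics/w2.npz');p=f['p'];cal={k:f[k] for k in('fx','fy','cx','cy','pose')}
hsv=cv2.cvtColor(p,cv2.COLOR_RGB2HSV)
m=((hsv[:,:,0]>98)&(hsv[:,:,0]<125)&(hsv[:,:,1]>90)).astype(np.uint8)*255;w=np.zeros_like(m);w[125:245,280:390]=255;m&=w
c=max(cv2.findContours(cv2.morphologyEx(m,cv2.MORPH_CLOSE,np.ones((3,3))),0,1)[0],key=cv2.contourArea)[:,0]
r=cv2.minAreaRect(ray('wrist',c,5,cal)[:,:2].astype(np.float32));print('plate',r)
k=((p.max(2)<60)&(w>0)).astype(np.uint8);n,l,st,ce=cv2.connectedComponentsWithStats(k);i=1+st[1:,4].argmax();print(st[i],ce[i])
b=np.argwhere(l==i)[:,::-1];r2=cv2.minAreaRect(ray('wrist',b,42,cal)[:,:2].astype(np.float32));print('bar',r2)
T=[(v[0]) for v in ()]
E
```

```text
plate ((528.3483276367188, -161.80923461914062), (117.17766571044922, 96.98992919921875), 64.12820434570312)
[330 170  12  51 446] [335.60986547 195.76681614]
bar ((527.4260864257812, -162.4407501220703), (50.898372650146484, 11.041149139404297), 65.10598754882812)
```

```bash
python3 -c "
from h import *
go((528,-162.1,15.5),-25.4)"
```

```text
travel [-0.0011  0.0145  0.1652] turn [-0.01 -0.03  0.17]
```

Emit:
{"api": "servo_tool", "payload": {
  "rows": [
    {"travel": [0, 0.0145, 0.02], "turn": [0, 0, 0], "grip": 0},
    {"travel": [0, 0.0145, 0.06], "turn": [0, 0, 0], "grip": 0.2},
    {"travel": [0, 0.0145, 0.1], "turn": [0, 0, 0], "grip": 0.4},
    {"travel": [-0.001, 0.0145, 0.13], "turn": [0, 0, 0], "grip": 0.4},
    {"travel": [-0.001, 0.0145, 0.15], "turn": [0, 0, 0], "grip": 0.4},
    {"travel": [-0.001, 0.0145, 0.16], "turn": [0, 0, 0], "grip": 0.4},
    {"travel": [-0.001, 0.0145, 0.165], "turn": [0, 0, 0], "grip": 0.4},
    {"travel": [-0.001, 0.0145, 0.165], "turn": [0, 0, 0], "grip": 0.4},
    {"travel": [-0.001, 0.0145, 0.165], "turn": [0, 0, 0], "grip": 0.4}
  ],
  "squeeze": 10
}}

```text
time_s: 3.82
tcp_pos: [528.0, -163.9, 16.2]
eef_rot: [[0.429, 0.904, 0.001], [0.904, -0.429, 0.0], [0.001, 0.001, -1.0]]
contact_force: [0.4, 0.6, 0.4]
width: 52.2
finger_force: 0.0
```

Emit:
{"api": "servo_tool", "payload": {
  "rows": [
    {"travel": [0, 0, 0], "turn": [0, 0, 0], "grip": 0.7},
    {"travel": [0, 0, 0], "turn": [0, 0, 0], "grip": 0.8},
    {"travel": [0, 0, 0], "turn": [0, 0, 0], "grip": 0.9},
    {"travel": [0, 0, 0], "turn": [0, 0, 0], "grip": 1},
    {"travel": [0, 0, 0], "turn": [0, 0, 0], "grip": 1},
    {"travel": [0, 0, 0], "turn": [0, 0, 0], "grip": 1},
    {"travel": [0, 0, 0], "turn": [0, 0, 0], "grip": 1}
  ],
  "squeeze": 40
}}

```text
time_s: 4.7
tcp_pos: [527.5, -163.8, 15.5]
eef_rot: [[0.429, 0.904, 0.0], [0.904, -0.429, 0.0], [0.0, 0.0, -1.0]]
contact_force: [0.8, -0.0, -0.5]
width: 11.9
finger_force: 40.0
```

```bash
python3 -c "
from h import *
go((485,323.5,200),10.45);go((485,323.5,100),10.45)"
```

```text
travel [ 0.4221 -0.2472 -0.1845] turn [  0.    -0.   -35.83]
travel [ 0.422  -0.2473 -0.0845] turn [  0.    -0.   -35.83]
```

Emit:
{"api": "servo_tool", "payload": {
  "rows": [
    {"travel": [0, 0, -0.015], "turn": [0, 0, 0], "grip": 1},
    {"travel": [0, 0, -0.05], "turn": [0, 0, 0], "grip": 1},
    {"travel": [0, 0, -0.09], "turn": [0, 0, 0], "grip": 1},
    {"travel": [0, 0, -0.13], "turn": [0, 0, 0], "grip": 1},
    {"travel": [0, 0, -0.165], "turn": [0, 0, 0], "grip": 1},
    {"travel": [0, 0, -0.185], "turn": [0, 0, 0], "grip": 1},
    {"travel": [0, 0, -0.185], "turn": [0, 0, 0], "grip": 1}
  ]
}}

```text
time_s: 5.58
tcp_pos: [528.0, -164.2, 202.3]
eef_rot: [[0.429, 0.903, 0.003], [0.903, -0.429, 0.0], [0.001, 0.003, -1.0]]
contact_force: [-0.1, -0.7, -2.6]
width: 11.4
finger_force: 40.0
```

Emit:
{"api": "servo_tool", "payload": {
  "rows": [
    {"travel": [0.03, -0.017, 0], "turn": [0, 0, -2], "grip": 1},
    {"travel": [0.08, -0.047, 0], "turn": [0, 0, -6], "grip": 1},
    {"travel": [0.13, -0.076, 0], "turn": [0, 0, -10], "grip": 1},
    {"travel": [0.18, -0.105, 0], "turn": [0, 0, -15], "grip": 1},
    {"travel": [0.23, -0.135, 0], "turn": [0, 0, -20], "grip": 1},
    {"travel": [0.28, -0.164, 0], "turn": [0, 0, -25], "grip": 1},
    {"travel": [0.33, -0.193, 0], "turn": [0, 0, -29], "grip": 1},
    {"travel": [0.38, -0.223, 0], "turn": [0, 0, -33], "grip": 1},
    {"travel": [0.41, -0.24, 0], "turn": [0, 0, -35], "grip": 1},
    {"travel": [0.422, -0.247, 0], "turn": [0, 0, -35.8], "grip": 1}
  ]
}}

```text
time_s: 6.82
tcp_pos: [483.8, 325.1, 199.0]
eef_rot: [[-0.184, 0.983, -0.002], [0.983, 0.184, -0.001], [-0.001, -0.002, -1.0]]
contact_force: [0.6, 0.1, -1.1]
width: 11.4
finger_force: 40.0
```

Emit:
{"api": "servo_tool", "payload": {
  "rows": [
    {"travel": [0, 0, 0], "turn": [0, 0, 0], "grip": 1},
    {"travel": [0, 0, 0.03], "turn": [0, 0, 0], "grip": 1},
    {"travel": [0, 0, 0.06], "turn": [0, 0, 0], "grip": 1},
    {"travel": [0, 0, 0.09], "turn": [0, 0, 0], "grip": 1},
    {"travel": [0, 0, 0.1], "turn": [0, 0, 0], "grip": 1},
    {"travel": [0, 0, 0.1], "turn": [0, 0, 0], "grip": 1},
    {"travel": [0, 0, 0.1], "turn": [0, 0, 0], "grip": 1}
  ]
}}

```text
time_s: 7.7
tcp_pos: [486.0, 323.3, 101.9]
eef_rot: [[-0.18, 0.984, 0.002], [0.984, 0.18, 0.001], [0.001, 0.002, -1.0]]
contact_force: [0.1, 0.1, -2.9]
width: 11.5
finger_force: 40.0
```

```bash
python3 - <<'E'
from h import *
s=ctrl.get_state();c=ctrl.calibration('wrist');p,d=ctrl.grab_frame('wrist')
np.savez('pics/w3.npz',p=p,d=d,tcp=s['tcp_pos'],R=s['eef_rot'],**c);cv2.imwrite('pics/w3.png',np.vstack([cv2.resize(p[100:250,200:460,::-1],None,fx=3,fy=3,interpolation=2)]))
print(s['time_s'],s['tcp_pos'],s['eef_rot'],s['joint_pos'],s['contact_force'],s['wrist_torque'])
E
```

```text
7.7 [486.03189728 323.34207429 101.91220802] [[-1.80186990e-01  9.83631199e-01  1.52109935e-03]
 [ 9.83631907e-01  1.80185180e-01  1.25422515e-03]
 [ 9.59615423e-04  1.72219691e-03 -9.99998057e-01]] [-0.93428798  0.34280662  0.32440963  1.73491789 -0.12181708  1.08158993
 -0.38912998] [ 0.06928301  0.13268329 -2.87306541] [-0.15715106  0.04412273 -0.00120693]
```

View pics/w3.png

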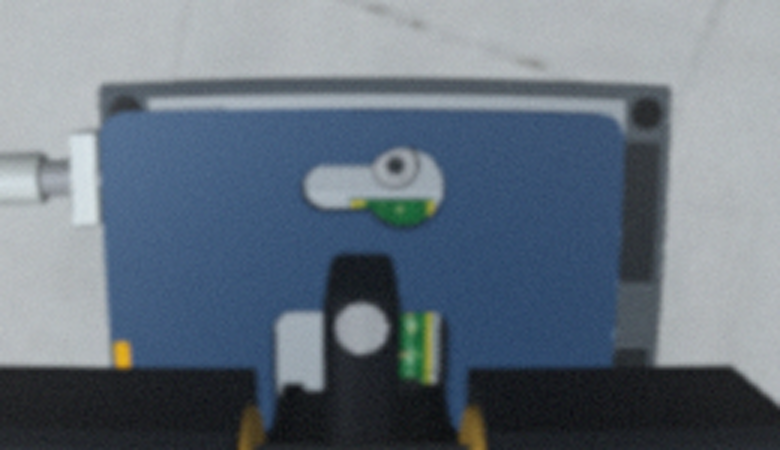

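The plate is held level. Through the left keyhole (round part at crop (404,188)) the left pin's head shows at crop (397,166). Converting both with the wrist calibration.

```bash
python3 - <<'E'
from h import *
f=np.load('pics/w3.npz');cal={k:f[k] for k in('fx','fy','cx','cy','pose')};tcp=f['tcp']
p=f['p']
q=lambda u,v:(200+u/3-.33,100+v/3-.33)
ex=np.array([np.cos(np.radians(10.45)),np.sin(np.radians(10.45)),0]);ey=np.array([-ex[1],ex[0],0])
zt=tcp[2]-15.5+5
L=lambda w,o=tcp:[np.round([(a-o)@ex,(a-o)@ey],1).tolist() for a in w]
print('pin rel pinL est',ray('wrist',q(397,165.5),44,cal))
print('pin rel tcp',L(ray('wrist',q(397,165.5),44,cal)))
print('plate: hole c,right end, slot end, top edge pts, side L, side R, hole top/bottom')
print(L(ray('wrist',[q(404,188),q(444,188),q(303,187),q(150,111),q(360,109),q(600,112),q(100,150),q(624,150),q(109,300),q(616,300),q(404,148),q(404,228)],zt,cal)))
E
```

```text
pin rel pinL est [[485.64233    371.30146075  44.        ]]
pin rel tcp [[8.3, 47.2]]
plate: hole c,right end, slot end, top edge pts, side L, side R, hole top/bottom
[[7.8, 47.2], [15.2, 47.2], [-11.0, 47.4], [-39.6, 62.2], [-0.4, 61.9], [44.7, 62.1], [-49.7, 55.2], [49.7, 55.0], [-49.4, 26.0], [49.5, 25.8], [7.7, 54.7], [7.8, 39.6]]
```

Hole and pin are within about 0.5 mm. I descend to just above the heads first.

Emit:
{"api": "servo_tool", "payload": {
  "rows": [
    {"travel": [0, 0.0005, 0.015], "turn": [0, 0, 0], "grip": 1},
    {"travel": [0, 0.0005, 0.027], "turn": [0, 0, 0], "grip": 1},
    {"travel": [0, 0.0005, 0.034], "turn": [0, 0, 0], "grip": 1},
    {"travel": [0, 0.0005, 0.036], "turn": [0, 0, 0], "grip": 1},
    {"travel": [0, 0.0005, 0.036], "turn": [0, 0, 0], "grip": 1},
    {"travel": [0, 0.0005, 0.036], "turn": [0, 0, 0], "grip": 1}
  ]
}}

```text
time_s: 8.5
tcp_pos: [485.9, 323.6, 64.9]
eef_rot: [[-0.181, 0.983, 0.0], [0.983, 0.181, 0.001], [0.0, 0.001, -1.0]]
contact_force: [-0.6, -0.7, -1.7]
width: 11.5
finger_force: 40.0
```

```bash
python3 - <<'E'
from h import *
s=ctrl.get_state();c=ctrl.calibration('wrist');p,d=ctrl.grab_frame('wrist')
np.savez('pics/w4.npz',p=p,d=d,tcp=s['tcp_pos'],R=s['eef_rot'],**c);cv2.imwrite('pics/w4.png',cv2.resize(p[100:250,200:460,::-1],None,fx=3,fy=3,interpolation=2))
print(s['time_s'],s['tcp_pos'],s['eef_rot'],s['contact_force'],s['wrist_torque'])
E
```

```text
8.5 [485.90071536 323.6237482   64.94489579] [[-1.80936303e-01  9.83494690e-01  4.97942288e-04]
 [ 9.83494710e-01  1.80936026e-01  5.56075613e-04]
 [ 4.56801714e-04  5.90337872e-04 -9.99999721e-01]] [-0.56095668 -0.66403373 -1.69496534] [-0.08713251  0.06136246  0.02653383]
```

View pics/w4.png

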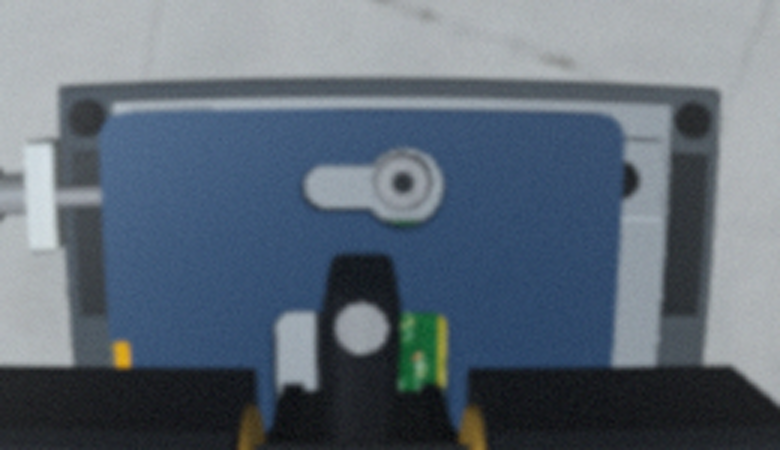

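The pin head now sits inside the round part: crop (402.5,182.5) against the hole at (404,188).

```bash
python3 - <<'E'
from h import *
f=np.load('pics/w4.npz');cal={k:f[k] for k in('fx','fy','cx','cy','pose')};tcp=f['tcp']
q=lambda u,v:(200+u/3-.33,100+v/3-.33)
ex=np.array([np.cos(np.radians(10.45)),np.sin(np.radians(10.45)),0]);ey=np.array([-ex[1],ex[0],0])
for w in(ray('wrist',q(402.5,182.5),44,cal),ray('wrist',q(404,188),tcp[2]-10.5,cal)):print((w-tcp)@ex,(w-tcp)@ey)
E
```

```text
[7.90188755] [47.05843821]
[7.72478305] [47.14437382]
```

Emit:
{"api": "servo_tool", "payload": {
  "rows": [
    {"travel": [0, 0, 0.003], "turn": [0, 0, 0], "grip": 1},
    {"travel": [0, 0, 0.006], "turn": [0, 0, 0], "grip": 1},
    {"travel": [0, 0, 0.008], "turn": [0, 0, 0], "grip": 1},
    {"travel": [0, 0, 0.01], "turn": [0, 0, 0], "grip": 1},
    {"travel": [0, 0, 0.012], "turn": [0, 0, 0], "grip": 1},
    {"travel": [0, 0, 0.012], "turn": [0, 0, 0], "grip": 1},
    {"travel": [0, 0, 0.012], "turn": [0, 0, 0], "grip": 1}
  ]
}}

```text
time_s: 9.43
tcp_pos: [485.7, 323.4, 52.6]
eef_rot: [[-0.181, 0.983, 0.0], [0.983, 0.181, 0.0], [0.0, 0.0, -1.0]]
contact_force: [0.2, 0.5, -2.0]
width: 11.3
finger_force: 40.0
```

Emit:
{"api": "servo_tool", "payload": {
  "rows": [
    {"travel": [0, 0, 0.0015], "turn": [0, 0, 0], "grip": 1},
    {"travel": [0, 0, 0.003], "turn": [0, 0, 0], "grip": 1},
    {"travel": [0, 0, 0.0045], "turn": [0, 0, 0], "grip": 1},
    {"travel": [0, 0, 0.0055], "turn": [0, 0, 0], "grip": 1},
    {"travel": [0, 0, 0.0055], "turn": [0, 0, 0], "grip": 1},
    {"travel": [0, 0, 0.0055], "turn": [0, 0, 0], "grip": 1}
  ]
}}

```text
time_s: 10.18
tcp_pos: [485.8, 323.5, 47.5]
eef_rot: [[-0.181, 0.984, 0.0], [0.984, 0.181, 0.0], [0.0, 0.0, -1.0]]
contact_force: [-1.5, -1.7, 4.0]
width: 11.5
finger_force: 40.0
```

Emit:
{"api": "servo_tool", "payload": {
  "rows": [
    {"travel": [0, 0, 0.0005], "turn": [0, 0, 0], "grip": 1},
    {"travel": [0, 0, 0.001], "turn": [0, 0, 0], "grip": 1},
    {"travel": [0, 0, 0.001], "turn": [0, 0, 0], "grip": 1},
    {"travel": [0, 0, 0.001], "turn": [0, 0, 0], "grip": 1}
  ]
}}

```text
time_s: 10.68
tcp_pos: [486.1, 323.8, 47.4]
eef_rot: [[-0.181, 0.984, 0.001], [0.984, 0.181, 0.001], [0.001, 0.001, -1.0]]
contact_force: [-3.7, -2.7, 13.4]
width: 11.5
finger_force: 40.0
```

Emit:
{"api": "servo_tool", "payload": {
  "rows": [
    {"travel": [0, 0, -0.0004], "turn": [0, 0, 0], "grip": 1},
    {"travel": [0, 0.001, -0.0004], "turn": [0, 0, 0], "grip": 1},
    {"travel": [0, 0.002, -0.0004], "turn": [0, 0, 0], "grip": 1},
    {"travel": [0, 0.003, -0.0004], "turn": [0, 0, 0], "grip": 1},
    {"travel": [0, 0.004, -0.0004], "turn": [0, 0, 0], "grip": 1},
    {"travel": [0, 0.004, -0.0004], "turn": [0, 0, 0], "grip": 1}
  ]
}}

```text
time_s: 11.42
tcp_pos: [489.8, 324.9, 47.5]
eef_rot: [[-0.181, 0.983, 0.001], [0.983, 0.181, 0.001], [0.001, 0.001, -1.0]]
contact_force: [-2.7, -0.2, 9.2]
width: 11.7
finger_force: 40.0
```

Sliding freely, with light friction only.

Emit:
{"api": "servo_tool", "payload": {
  "rows": [
    {"travel": [0, 0.0015, 0], "turn": [0, 0, 0], "grip": 1},
    {"travel": [0, 0.003, 0], "turn": [0, 0, 0], "grip": 1},
    {"travel": [0, 0.0045, 0], "turn": [0, 0, 0], "grip": 1},
    {"travel": [0, 0.006, 0], "turn": [0, 0, 0], "grip": 1},
    {"travel": [0, 0.007, 0], "turn": [0, 0, 0], "grip": 1},
    {"travel": [0, 0.008, 0], "turn": [0, 0, 0], "grip": 1},
    {"travel": [0, 0.008, 0], "turn": [0, 0, 0], "grip": 1}
  ]
}}

```text
time_s: 12.3
tcp_pos: [497.7, 326.4, 47.5]
eef_rot: [[-0.181, 0.983, 0.001], [0.983, 0.181, 0.001], [0.001, 0.001, -1.0]]
contact_force: [-2.4, 0.4, 8.5]
width: 11.4
finger_force: 40.0
```

Emit:
{"api": "servo_tool", "payload": {
  "rows": [
    {"travel": [0, 0.001, 0], "turn": [0, 0, 0], "grip": 1},
    {"travel": [0, 0.002, 0], "turn": [0, 0, 0], "grip": 1},
    {"travel": [0, 0.003, 0], "turn": [0, 0, 0], "grip": 1},
    {"travel": [0, 0.0035, 0], "turn": [0, 0, 0], "grip": 1},
    {"travel": [0, 0.0035, 0], "turn": [0, 0, 0], "grip": 1}
  ]
}}

```text
time_s: 12.92
tcp_pos: [501.1, 327.0, 47.5]
eef_rot: [[-0.181, 0.983, 0.0], [0.983, 0.181, 0.001], [0.001, 0.001, -1.0]]
contact_force: [-3.5, -0.9, 8.3]
width: 11.8
finger_force: 40.0
```

Emit:
{"api": "servo_tool", "payload": {
  "rows": [
    {"travel": [0, 0.0005, 0], "turn": [0, 0, 0], "grip": 1},
    {"travel": [0, 0.001, 0], "turn": [0, 0, 0], "grip": 1},
    {"travel": [0, 0.001, 0], "turn": [0, 0, 0], "grip": 1}
  ]
}}

```text
time_s: 13.3
tcp_pos: [501.8, 327.1, 47.4]
eef_rot: [[-0.181, 0.983, 0.0], [0.983, 0.181, 0.001], [0.001, 0.0, -1.0]]
contact_force: [-4.5, -0.4, 10.0]
width: 11.1
finger_force: 40.0
```

Emit:
{"api": "servo_tool", "payload": {
  "rows": [
    {"travel": [0, 0.0005, 0], "turn": [0, 0, 0], "grip": 1},
    {"travel": [0, 0.0005, 0], "turn": [0, 0, 0], "grip": 1},
    {"travel": [0, 0.001, 0], "turn": [0, 0, 0], "grip": 1},
    {"travel": [0, 0.001, 0], "turn": [0, 0, 0], "grip": 1}
  ]
}}

```text
time_s: 13.8
tcp_pos: [502.0, 327.2, 47.4]
eef_rot: [[-0.182, 0.983, -0.002], [0.983, 0.182, 0.001], [0.001, -0.001, -1.0]]
contact_force: [-8.2, -2.7, 14.1]
width: 11.8
finger_force: 40.0
```

Emit:
{"api": "servo_tool", "payload": {
  "rows": [
    {"travel": [0, 0, -0.0005], "turn": [0, 0, 0], "grip": 1},
    {"travel": [0, 0.0005, -0.0007], "turn": [0, 0, 0], "grip": 1},
    {"travel": [0, 0.0005, -0.0007], "turn": [0, 0, 0], "grip": 1},
    {"travel": [0, 0.0005, -0.0007], "turn": [0, 0, 0], "grip": 1}
  ]
}}

```text
time_s: 14.3
tcp_pos: [502.0, 327.2, 47.5]
eef_rot: [[-0.182, 0.983, -0.002], [0.983, 0.182, 0.0], [0.001, -0.002, -1.0]]
contact_force: [-8.0, -1.3, 9.5]
width: 11.6
finger_force: 40.0
```

```bash
python3 - <<'E'
from h import *
s=ctrl.get_state();c=ctrl.calibration('wrist');p,d=ctrl.grab_frame('wrist')
t,_=ctrl.grab_frame('top')
a=cv2.resize(p[100:250,250:410,::-1],(480,450),interpolation=2);b=cv2.resize(t[180:260,240:295,::-1],(309,450),interpolation=2)
cv2.imwrite('pics/w5.png',np.hstack([a,b]))
print(s['time_s'],s['tcp_pos'],s['contact_force'],s['wrist_torque'])
E
```

```text
14.3 [501.97396203 327.18898553  47.49025306] [-7.97452101 -1.30112048  9.4984913 ] [-0.41693852  1.71848727  0.0050301 ]
```

View pics/w5.png

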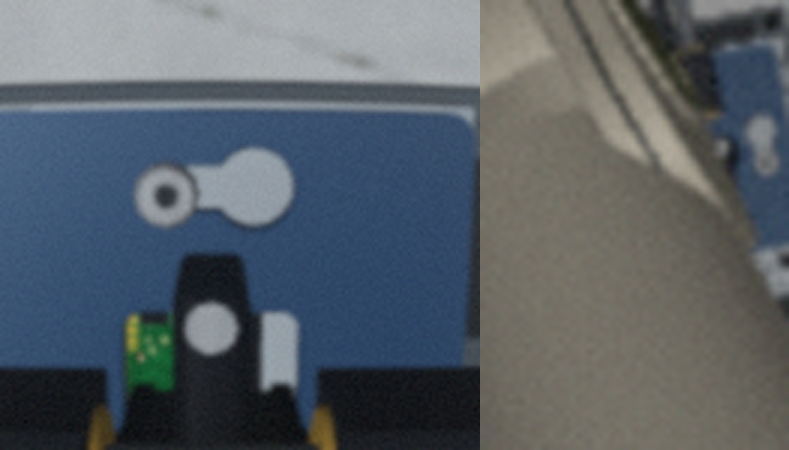

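The pin head is now at the slot's far end: crop (165,195), with the round hole at (256,188).

```bash
python3 - <<'E'
from h import *
s=ctrl.get_state();cal=ctrl.calibration('wrist')
q=lambda u,v:(250+u/3-.33,100+v/3-.33)
a=ray('wrist',q(165,195.5),44,cal);b=ray('wrist',q(255,188),37,cal);print(a,b,np.linalg.norm(a-b),s['time_s'])
R=s['eef_rot'];print((a-b)@R)
E
```

```text
[[485.1249083  371.49302974  44.        ]] [[501.10978236 375.01298141  37.        ]] 17.80186109202942 14.4
[[ -0.55125016 -16.3750645   -6.96129617]]
```

Distance is 16.4 mm and the stop can be felt. I give one slightly firmer push (still under 15 N), then a gentle pull back to test the latch.

Emit:
{"api": "servo_tool", "payload": {
  "rows": [
    {"travel": [0, 0.0005, 0], "turn": [0, 0, 0], "grip": 1},
    {"travel": [0, 0.001, 0], "turn": [0, 0, 0], "grip": 1},
    {"travel": [0, 0.001, 0], "turn": [0, 0, 0], "grip": 1}
  ]
}}

```text
time_s: 14.78
tcp_pos: [502.0, 327.2, 47.4]
eef_rot: [[-0.182, 0.983, -0.004], [0.983, 0.182, -0.0], [0.0, -0.004, -1.0]]
contact_force: [-12.6, -3.7, 13.3]
width: 11.5
finger_force: 40.0
```

Emit:
{"api": "servo_tool", "payload": {
  "rows": [
    {"travel": [0, -0.001, -0.0004], "turn": [0, 0, 0], "grip": 1},
    {"travel": [0, -0.002, -0.0004], "turn": [0, 0, 0], "grip": 1},
    {"travel": [0, -0.003, -0.0004], "turn": [0, 0, 0], "grip": 1},
    {"travel": [0, -0.004, -0.0004], "turn": [0, 0, 0], "grip": 1},
    {"travel": [0, -0.004, -0.0004], "turn": [0, 0, 0], "grip": 1}
  ]
}}

```text
time_s: 15.4
tcp_pos: [500.7, 325.9, 47.5]
eef_rot: [[-0.181, 0.984, 0.0], [0.984, 0.181, -0.0], [-0.0, 0.0, -1.0]]
contact_force: [1.0, -0.1, 0.4]
width: 11.7
finger_force: 40.0
```

Emit:
{"api": "servo_tool", "payload": {
  "rows": [
    {"travel": [0, -0.0005, 0], "turn": [0, 0, 0], "grip": 1},
    {"travel": [0, -0.001, 0], "turn": [0, 0, 0], "grip": 1},
    {"travel": [0, -0.001, 0], "turn": [0, 0, 0], "grip": 1}
  ]
}}

```text
time_s: 15.78
tcp_pos: [500.2, 325.9, 47.8]
eef_rot: [[-0.181, 0.984, 0.001], [0.984, 0.181, 0.0], [0.0, 0.001, -1.0]]
contact_force: [4.7, 0.3, -1.2]
width: 11.7
finger_force: 40.0
```

With almost no downward load the plate resists backward motion, so the latch is up. I push fully home again, then relax and release.

Emit:
{"api": "servo_tool", "payload": {
  "rows": [
    {"travel": [0, 0.001, 0], "turn": [0, 0, 0], "grip": 1},
    {"travel": [0, 0.002, 0], "turn": [0, 0, 0], "grip": 1},
    {"travel": [0, 0.003, 0], "turn": [0, 0, 0], "grip": 1},
    {"travel": [0, 0.003, 0], "turn": [0, 0, 0], "grip": 1},
    {"travel": [0, 0.0025, 0], "turn": [0, 0, 0], "grip": 1},
    {"travel": [0, 0.0025, 0], "turn": [0, 0, 0], "grip": 1}
  ]
}}

```text
time_s: 16.52
tcp_pos: [501.9, 326.7, 47.5]
eef_rot: [[-0.181, 0.983, 0.0], [0.983, 0.181, 0.0], [0.0, 0.0, -1.0]]
contact_force: [-1.3, 0.9, 0.2]
width: 11.3
finger_force: 40.0
```

Emit:
{"api": "servo_tool", "payload": {
  "rows": [
    {"travel": [0, 0, 0], "turn": [0, 0, 0], "grip": 0.8},
    {"travel": [0, 0, 0], "turn": [0, 0, 0], "grip": 0.7},
    {"travel": [0, 0, 0], "turn": [0, 0, 0], "grip": 0.6},
    {"travel": [0, 0, 0], "turn": [0, 0, 0], "grip": 0.6},
    {"travel": [0, 0, -0.005], "turn": [0, 0, 0], "grip": 0.6},
    {"travel": [0, 0, -0.02], "turn": [0, 0, 0], "grip": 0.6},
    {"travel": [0, 0, -0.06], "turn": [0, 0, 0], "grip": 0.6},
    {"travel": [0, 0, -0.11], "turn": [0, 0, 0], "grip": 0.6},
    {"travel": [0, 0, -0.15], "turn": [0, 0, 0], "grip": 0.6},
    {"travel": [0, 0, -0.15], "turn": [0, 0, 0], "grip": 0.6}
  ]
}}

```text
time_s: 17.77
tcp_pos: [503.6, 327.3, 202.4]
eef_rot: [[-0.181, 0.984, 0.006], [0.984, 0.181, 0.005], [0.004, 0.006, -1.0]]
contact_force: [-0.3, 0.0, 0.6]
width: 35.0
finger_force: 0.0
```

Emit:
{"api": "servo_tool", "payload": {
  "rows": [
    {"travel": [-0.03, 0, -0.02], "turn": [0, 0, 0], "grip": 0.6},
    {"travel": [-0.06, 0, -0.04], "turn": [0, 0, 0], "grip": 0.6},
    {"travel": [-0.06, 0, -0.04], "turn": [0, 0, 0], "grip": 0.6},
    {"travel": [-0.06, 0, -0.04], "turn": [0, 0, 0], "grip": 0.6}
  ]
}}

```text
time_s: 18.27
tcp_pos: [512.2, 268.0, 237.1]
eef_rot: [[-0.181, 0.983, -0.001], [0.983, 0.181, 0.0], [0.0, -0.001, -1.0]]
contact_force: [-0.2, -1.0, -0.4]
width: 34.5
finger_force: 0.0
```

```bash
python3 - <<'E'
from h import *
s=ctrl.get_state();c=ctrl.calibration('wrist');p,d=ctrl.grab_frame('wrist')
np.savez('pics/w6.npz',p=p,d=d,**c)
cv2.imwrite('pics/w6.png',cv2.resize(p[95:255,245:420,::-1],None,fx=3.7,fy=3.7,interpolation=2))
print(s['time_s'],s['tcp_pos'],s['contact_force'])
E
```

```text
18.275 [512.18372992 267.99928442 237.1067693 ] [-0.15985801 -0.97377125 -0.41539411]
```

View pics/w6.png

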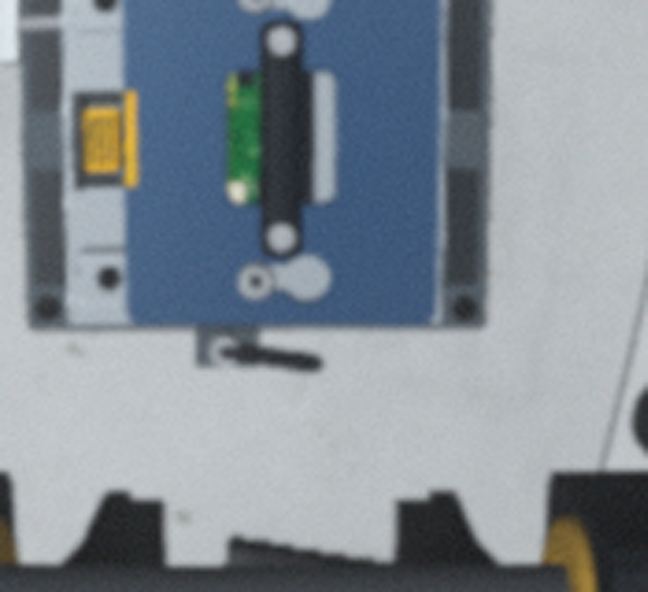

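The latch at (103,138) stands fully clear behind the yellow edge, and the right pin is at its slot's end at (256,283). I hand the job in.

```bash
python3 -c "
from station import ctrl
print(ctrl.sign_off())"
```

```text
the job is handed in; nothing more can be done
None
```

The cover plate is on both pins and slid fully home, with the yellow latch up behind its yellow edge; the gripper has let go and is clear, and the job was handed in at about 18 s.

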